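# Screw down the cap left loose on a cut pipe

### The arm

A 7-joint arm with a two-finger parallel gripper is mounted at the origin on the work surface. World frame = base frame: x ahead of the robot, y to its left, z up, the work surface at z = 0. Lengths are in m, angles in rad, forces in N, time in s.
With the tool pointing down it reaches from about 0.4 to 0.85 m from the base axis. Payload 4.5 kg.
Tool frame: the origin (TCP) lies midway between the tips of the shut fingers; the grasp point (between the pads) lies 19 mm behind it; z points along the fingers, y is the line along which they close (so a half turn about z gives the same grasp; the last joint's range is limited). The gripper opens to 88 mm and grips with 3 to 60 N. Pads are 18 mm wide; open, the fingers measure 123 mm over their backs; the gripper's body (75 mm by 187 mm) begins 45 mm behind the grasp point.
Start: joints at [-1.22, 0.689, -0.195, 1.565, 0.157, 0.902, -0.215], TCP at [0.195, 0.594, 0.239] pointing down, gripper open.
Joint ranges: [-3.01, 3.01], [-0.46, 2.08], [-1.47, 1.51], [0.13, 2.56], [-1, 4.14], [0.04, 2.09], [-2.66, 2.66]. Speed limits (rad/s): [2.57, 2.57, 3.14, 3.14, 3.14, 3.14, 3.14].

### API

Orientations are given as a unit quaternion [x, y, z, w].
In Python, from plant import sensors, eyes, finish_job gives the robot as it stands.
- The arm moves only by the tool send_rows, never from a script. Its argument "rows" is text: rows parted by semicolons, each of 4 numbers parted by spaces: the shift along the tool's x, y, z normalised to -1 to 1, where 1 is 30 cm, then the turn about the tool's z normalised to -1 to 1, where 1 is 2 pi rad. A call has 1 to 10 rows; each row is the pose to reach, as a shift and turn from the pose commanded when the call began, along the tool's axes at that moment, turning the shorter way round; what a row does not reach only later rows make up. A row lasts 1/12 s, in which the tool goes at most 41.7 mm and 7.16 degrees, less where a joint would pass 70% of its speed; a pose out of reach is approached as far as the arm can. A call with a number of a shift or a turn outside -1 to 1 is refused whole. A call with a gripper value outside its range is refused whole. "jaw" is the closure, from -1 (fully open) to 1 (shut), set as the call begins (left out, the last holds). The fingers move at their own pace and stop on an object; "force" is the grip in N (left out, the last holds). Time passes only in rows, so rows that repeat a pose let the fingers close. It gives the time, the measured TCP pose, the force, the opening and the grip force at its end, in the units of the state.
- sensors.get_state(): the state, without advancing time (a new reading comes with each control period).
- eyes.snapshot(name): name is "side" or "top"; returns (picture, depth): 480x640x3 uint8, red, green, blue; 480x640 float32, m along the optical axis (not along the pixel's ray), 0 where there is no reading.
- eyes.calibration(name): a dict with "fov_y" (degrees; the focal length in pixels is half the picture's height over the tangent of half this angle, whatever the lens; pixels are square), "cx", "cy" (the principal point, pixels), "dist_coeffs" ([k1, k2, p1, p2, k3] as OpenCV has them; the pictures are not rectified), "world_from_camera" (4x4, takes a point from camera to world coordinates). Camera axes: x right, y down, z forward; pixel columns grow to the right and rows downward; lengths in m; the calibration is good to about 2 mm. A picture is of the moment at which its call begins. calibration takes no time and is no camera call.
- finish_job(): hands the job in; it is judged then, once.
The state is a dict: "clock": time; "q": joint angles; "qd": joint speeds; "joint_torque": joint torques, N m; "tool_pos": TCP position; "eef_rot": TCP orientation; "contact_force": force on the tool from outside, world axes, zero at the start; "moment": the same for the moment, N m; "opening": opening from 0.0 (shut) to 1.0 (fully open); "finger_force": force on a finger pad.
Only numpy, scipy, OpenCV 4.12 (cv2) and the standard library are available. Lean on these libraries where they do the work, as an engineer would, in place of code of your own. Each camera call takes 0.05 s, during which the arm holds its last target. There are 200 camera calls.

### The job

Three cut pipes stand on the bench with yellow winged screw caps, and one cap has been left loose: it stands proud of the other two, with bright thread showing below it and its red stripe out of line with the red mark on the collar. Turn that cap clockwise by its wings until it is fully home against its stop, then let go. Keep the other two caps screwed home and do not shift the coupling, the tin or the brush.

Things in the scene. Friction and masses are not known exactly. Their poses are not given: they have to be found in the camera images.
- pipe_a: One of three identical black stub pipes standing upright in a grey round foot (136 mm diameter, 10 mm thick) that is bolted to the bench: it cannot move. Origin: centre of the foot's underside on the bench; z is up. Pipe 100 mm diameter; a grey collar 132 mm in diameter lies at 135 to 145 mm height and a bright steel thread above it. A red mark sits on the collar on the pipe's +x side.
- cap_a (a joint): How far the yellow screw cap of pipe_a is unscrewed, rad: 0 = fully home (hard stop), positive = turned anticlockwise seen from above, at most 3.4; the loose one starts at 1.6 or more. Captive on its thread, it rises 5 mm per rad on the pipe's axis. Turning takes 0.25 N m (6 N at a wing); it stays where it is left, also when pressed straight down.
- cap_a_top (a point): Centre of the top disc of pipe_a's yellow cap (114 mm diameter, 40 tall), 190 mm above the bench when home. Axes turn with the cap, z up. Two upright wings stand on the disc at its +y and -y: 18 mm radially (34 to 52 mm from the axis), 14 mm across, 31 mm above the disc. A red stripe along +x lines up with the collar's red mark when home.
- pipe_b: One of three identical black stub pipes standing upright in a grey round foot (136 mm diameter, 10 mm thick) that is bolted to the bench: it cannot move. Origin: centre of the foot's underside on the bench; z is up. Pipe 100 mm diameter; a grey collar 132 mm in diameter lies at 135 to 145 mm height and a bright steel thread above it. A red mark sits on the collar on the pipe's +x side.
- cap_b (a joint): How far the yellow screw cap of pipe_b is unscrewed, rad: 0 = fully home (hard stop), positive = turned anticlockwise seen from above, at most 3.4; the loose one starts at 1.6 or more. Captive on its thread, it rises 5 mm per rad on the pipe's axis. Turning takes 0.25 N m (6 N at a wing); it stays where it is left, also when pressed straight down.
- cap_b_top (a point): Centre of the top disc of pipe_b's yellow cap (114 mm diameter, 40 tall), 190 mm above the bench when home. Axes turn with the cap, z up. Two upright wings stand on the disc at its +y and -y: 18 mm radially (34 to 52 mm from the axis), 14 mm across, 31 mm above the disc. A red stripe along +x lines up with the collar's red mark when home.
- pipe_c: One of three identical black stub pipes standing upright in a grey round foot (136 mm diameter, 10 mm thick) that is bolted to the bench: it cannot move. Origin: centre of the foot's underside on the bench; z is up. Pipe 100 mm diameter; a grey collar 132 mm in diameter lies at 135 to 145 mm height and a bright steel thread above it. A red mark sits on the collar on the pipe's +x side.
- cap_c (a joint): How far the yellow screw cap of pipe_c is unscrewed, rad: 0 = fully home (hard stop), positive = turned anticlockwise seen from above, at most 3.4; the loose one starts at 1.6 or more. Captive on its thread, it rises 5 mm per rad on the pipe's axis. Turning takes 0.25 N m (6 N at a wing); it stays where it is left, also when pressed straight down.
- cap_c_top (a point): Centre of the top disc of pipe_c's yellow cap (114 mm diameter, 40 tall), 190 mm above the bench when home. Axes turn with the cap, z up. Two upright wings stand on the disc at its +y and -y: 18 mm radially (34 to 52 mm from the axis), 14 mm across, 31 mm above the disc. A red stripe along +x lines up with the collar's red mark when home.
- coupling: Loose brass pipe coupling (ring 60 mm outside, 44 mm inside, 45 mm tall), standing on the bench beyond the pipes; bystander. Origin: centre of its underside.
- tin: Loose can, 66 mm diameter, 90 mm tall, with a blue label, standing on the bench beyond the pipes; bystander. Origin: centre of its underside.
- brush: Loose hand brush lying on the bench nearer the robot than the pipes, on its left, under 40 mm high; bystander. Handle to its -x. Origin: middle of its underside.

How it is judged:
By the outcome, as a careful person would: the job done as asked, in the order asked, and still so for the second after the job is handed in, with the robot touching nothing.
It also fails if it takes over 43 s, if anything falls off the work surface, if the arm or the gripper's body presses on something with over 40 N, if the wrist force passes 120 N, or if a joint passes its speed limit or range.

## Working session

There is one attempt and no reset: what is moved stays moved. The work goes in short steps, Python scripts to look and compute and a tool call to move; the robot and the scene stay as the last step left them, time stands still between calls to the robot, and variables do not carry over. Pictures are saved under pics/ and viewed, at most 10 in all, crops included, and the job is handed in when it is done.

Besides the shell and the picture viewer there is one more tool, called by a JSON object that holds its "method" and its "body". send_rows: Moves the arm, as the interface text tells. Scaled input: -1 to 1 covers 30 cm each way for a shift and 2 pi rad each way for a turn. Its arguments: {"type":"object","properties":{"rows":{"type":"string"},"jaw":{"type":"number"},"force":{"type":"number"}},"required":["rows"]}

```bash
mkdir -p pics; ls
cat > h.py <<'E'
import numpy as np, cv2
from plant import sensors, eyes, finish_job
def snap(n):
    p,d=eyes.snapshot(n); return p,d
def cloud(n,d):
    c=eyes.calibration(n); f=240/np.tan(np.radians(c["fov_y"])/2)
    K=np.array([[f,0,c["cx"]],[0,f,c["cy"]],[0,0,1.]])
    u,v=np.meshgrid(np.arange(640.),np.arange(480.))
    q=cv2.undistortPoints(np.stack([u,v],-1).reshape(-1,1,2),K,np.array(c["dist_coeffs"],float)).reshape(480,640,2)
    P=np.dstack([q*d[...,None],d]); T=np.array(c["world_from_camera"])
    return P@T[:3,:3].T+T[:3,3]
E
python3 - <<'E'
from h import *
for n in("top","side"):
    p,d=snap(n); cv2.imwrite(f"pics/{n}0.png",p[...,::-1]); np.savez(f"{n}0.npz",p=p,d=d)
    W=cloud(n,d); h=cv2.cvtColor(p,cv2.COLOR_RGB2HSV)
    m=((h[...,0]>18)&(h[...,0]<35)&(h[...,1]>130)&(h[...,2]>80)&(d>0)).astype(np.uint8)
    k,l,s,c=cv2.connectedComponentsWithStats(m)
    print(n,np.array(eyes.calibration(n)["world_from_camera"]).round(3).tolist())
    for i in range(1,k):
        if s[i,4]>150:
            w=W[l==i]; print(s[i],c[i].round(),np.percentile(w,[2,50,98],axis=0).round(3).tolist())
s=sensors.get_state(); print(s)
E
```

```text
pics
top [[-0.018, -0.987, 0.16, 0.402], [-1.0, 0.014, -0.024, 0.034], [0.022, -0.161, -0.987, 0.914], [0.0, 0.0, 0.0, 1.0]]
[264 125  31  31 413] [279. 140.] [[0.715, 0.052, 0.02], [0.743, 0.08, 0.044], [0.771, 0.107, 0.048]]
[ 307  180   74   74 4033] [343. 215.] [[0.507, -0.079, 0.18], [0.56, -0.026, 0.19], [0.612, 0.023, 0.221]]
[ 151  213   82   76 4521] [193. 252.] [[0.455, 0.151, 0.178], [0.503, 0.202, 0.201], [0.557, 0.254, 0.232]]
[ 432  214   79   73 4166] [470. 249.] [[0.451, -0.278, 0.176], [0.504, -0.223, 0.19], [0.554, -0.173, 0.221]]
side [[0.944, -0.227, 0.239, 0.302], [-0.329, -0.68, 0.656, -0.623], [0.014, -0.698, -0.716, 0.824], [0.0, 0.0, 0.0, 1.0]]
[  494     0   146   183 17205] [581.  66.] [[2.191, 0.66, -0.644], [2.204, 1.082, -0.401], [2.217, 1.679, -0.089]]
[ 245  114   59   61 2453] [274. 148.] [[0.455, 0.148, 0.167], [0.503, 0.179, 0.202], [0.557, 0.251, 0.233]]
[ 308  190   68   69 3290] [342. 226.] [[0.507, -0.085, 0.156], [0.556, -0.044, 0.19], [0.611, 0.017, 0.221]]
[387 208  28  30 651] [400. 222.] [[0.715, 0.049, 0.007], [0.742, 0.067, 0.031], [0.767, 0.102, 0.047]]
[ 315  282   79   86 4966] [354. 326.] [[0.45, -0.282, 0.154], [0.5, -0.235, 0.19], [0.555, -0.175, 0.221]]
{'clock': 0.1, 'q': array([-1.2202036 ,  0.68989239, -0.19454526,  1.56625407,  0.15730931,
        0.9024856 , -0.21510197]), 'qd': array([ 0.00054367, -0.00250909, -0.00113863, -0.00116846,  0.00077047,
        0.00029101, -0.00039303]), 'joint_torque': array([-3.01963453e-03, -5.28507507e+01, -1.27124000e+00, -1.53837740e+01,
       -5.25262195e-02,  1.98270602e-03,  4.99999180e-05]), 'tool_pos': array([0.19455238, 0.59334635, 0.23799195]), 'eef_rot': array([ 1.57684789e-01,  9.87489154e-01, -8.19572722e-04, -7.46716009e-05]), 'contact_force': array([-0.15964255, -0.13133038, -0.2618924 ]), 'moment': array([-0.02162502,  0.00562655, -0.02221133]), 'finger_force': 0.0, 'opening': 1.0003079907168035}
```

View pics/top0.png

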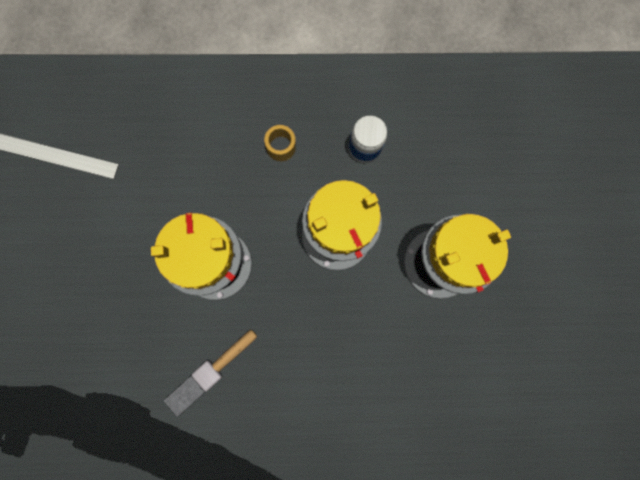

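View pics/side0.png

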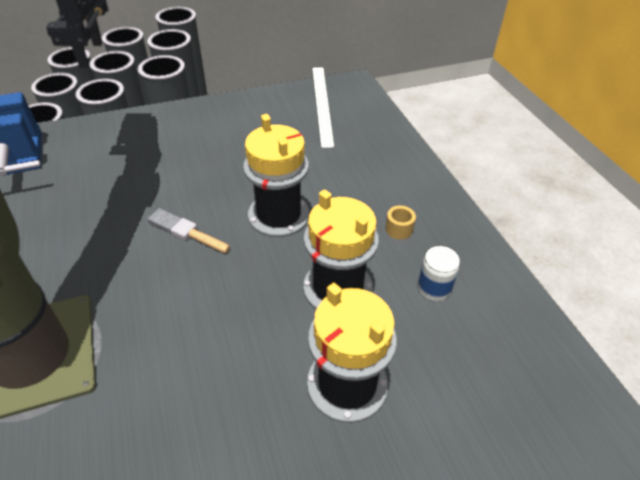

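The left cap (top picture near (193,252), side near (274,148)) is about 11 mm proud. Its stripe at (190,223) in the top picture is far from its collar mark at (231,276). The brush is at (210,375), the coupling at (280,140) and the tin at (368,135). Next I measure the pipe axis and the angles.

```bash
cat > m.py <<'E'
from h import *
from scipy.optimize import least_squares
def meas(n,p,d):
    W=cloud(n,d); h=cv2.cvtColor(p,cv2.COLOR_RGB2HSV)
    near=(d>0)&(np.hypot(W[...,0]-.503,W[...,1]-.202)<.1)
    yel=near&(h[...,0]>18)&(h[...,0]<35)&(h[...,1]>130)
    red=near&((h[...,0]<8)|(h[...,0]>172))&(h[...,1]>150)&(h[...,2]>70)
    zt=np.median(W[yel&(W[...,2]>.185)&(W[...,2]<.212)][:,2])
    disc=(yel|red)&(abs(W[...,2]-zt)<.004)
    cs=cv2.findContours(disc.astype(np.uint8),cv2.RETR_EXTERNAL,cv2.CHAIN_APPROX_NONE)[0]
    q=max(cs,key=len)[:,0]; b=W[q[:,1],q[:,0],:2]
    c=least_squares(lambda c:np.hypot(*(b-c).T)-.0565,[.503,.202],loss="soft_l1",f_scale=.002).x
    a=lambda w:np.degrees(np.arctan2(w[:,1].mean()-c[1],w[:,0].mean()-c[0])).round(1)
    print(n,"z",zt.round(4),"c",c.round(4))
    print(" stripe",a(W[red&(W[...,2]>zt-.006)]),"mark",a(W[red&(W[...,2]<.155)]),(red&(W[...,2]<.155)).sum())
    w=W[yel&(W[...,2]>zt+.02)]
    w=w-np.r_[c,0]; ang=.5*np.angle(np.mean(np.exp(2j*np.arctan2(w[:,1],w[:,0]))))
    print(" wings line",np.degrees(ang).round(1),"top",np.percentile(w[:,2],90).round(4), "n",len(w))
if __name__=="__main__":
    for n in("top","side"):
        z=np.load(f"{n}0.npz"); meas(n,z["p"],z["d"])
    s=sensors.get_state(); print(s["eef_rot"])
    from scipy.spatial.transform import Rotation as R
    M=R.from_quat(s["eef_rot"]).as_matrix(); print(M.round(3)); print((M.T@(np.array([.503,.202,.29])-s["tool_pos"])/.3).round(4))
E
python3 m.py
```

```text
top z 0.2014 c [0.5069 0.2042]
 stripe 7.5 mark -126.2 51
 wings line -83.7 top 0.2334 n 277
side z 0.2018 c [0.5084 0.2033]
 stripe 7.3 mark -127.0 34
 wings line -83.6 top 0.2341 n 157
[ 1.57684789e-01  9.87489154e-01 -8.19572722e-04 -7.46716009e-05]
[[-0.95   0.311 -0.   ]
 [ 0.311  0.95  -0.002]
 [-0.    -0.002 -1.   ]]
[-1.3833 -0.9197 -0.1717]
```

{"method": "send_rows", "body": {"rows": "-0.05 -0.03 -0.12 0;-0.15 -0.10 -0.2 0;-0.26 -0.17 -0.2 0;-0.37 -0.24 -0.2 0;-0.48 -0.31 -0.2 0;-0.59 -0.39 -0.2 0;-0.7 -0.46 -0.2 0;-0.8 -0.53 -0.2 0;-0.9 -0.6 -0.2 0;-1 -0.66 -0.2 0", "jaw": -0.59, "force": 40}}

```text
clock: 0.93
tool_pos: [0.4186, 0.3099, 0.2985]
eef_rot: [0.158, 0.987, -0.001, -0.0]
contact_force: [0.2, 0.4, -0.6]
opening: 0.796
finger_force: 0.0
```

```bash
cat > g.py <<'E'
from h import *
from scipy.spatial.transform import Rotation as R
def go(t):
    s=sensors.get_state(); M=R.from_quat(s["eef_rot"]).as_matrix()
    print("t",round(s["clock"],2),"q",s["q"].round(3),"pos",s["tool_pos"].round(4),"yawY",np.degrees(np.arctan2(M[1,1],M[0,1])).round(1),"op",round(s["opening"]*88,1),"F",s["contact_force"].round(1),"M",s["moment"].round(2))
    print("shift",(M.T@(np.array(t)-s["tool_pos"])/.3).round(4))
if __name__=="__main__":
    import sys; go([.5075,.2037,float(sys.argv[1])])
E
python3 g.py .30
```

```text
t 0.93 q [-0.583  0.479 -0.222  1.796  0.132  0.882  0.389] pos [0.4186 0.3099 0.2985] yawY 71.8 op 70.0 F [ 0.2  0.4 -0.6] M [ 0.07 -0.01  0.03]
shift [-0.3918 -0.244  -0.0049]
```

{"method": "send_rows", "body": {"rows": "-0.09 -0.06 0 -0.018;-0.19 -0.12 0 -0.036;-0.29 -0.18 0 -0.054;-0.36 -0.22 0 -0.072;-0.39 -0.243 0 -0.09;-0.392 -0.244 0 -0.108;-0.392 -0.244 0 -0.126;-0.392 -0.244 0 -0.144;-0.392 -0.244 0 -0.161;-0.392 -0.244 0 -0.161"}}

```text
clock: 1.77
tool_pos: [0.5069, 0.2057, 0.2982]
eef_rot: [-0.342, 0.94, 0.0, -0.001]
contact_force: [-0.3, 0.6, -0.8]
opening: 0.795
finger_force: 0.0
```

```bash
python3 g.py .206
python3 - <<'E'
from m import *
for n in("top","side"):
    p,d=snap(n)
    if n=="side": cv2.imwrite("pics/side1.png",cv2.resize(p[60:260,180:400,::-1],None,fx=2.5,fy=2.5))
E
```

```text
t 1.77 q [-0.16   0.546 -0.505  1.715  0.311  0.962  1.485] pos [0.5069 0.2057 0.2982] yawY 129.9 op 70.0 F [-0.3  0.6 -0.8] M [0.11 0.02 0.05]
shift [ 0.0025 -0.0067  0.3075]
```

View pics/side1.png

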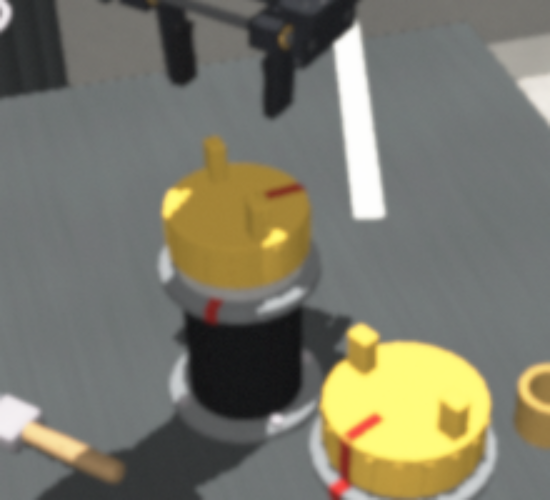

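The fingers are open and poised above the loose cap, with tips near (180,75) and (278,110) in the crop. They sit anticlockwise of its wings at (215,155) and (262,220). Now I descend.

{"method": "send_rows", "body": {"rows": "0.002 -0.006 0.08 0;0.002 -0.006 0.16 0;0.002 -0.006 0.21 0;0.002 -0.006 0.25 0;0.002 -0.006 0.275 0;0.002 -0.006 0.293 0;0.002 -0.006 0.293 0"}}

```text
clock: 2.45
tool_pos: [0.5073, 0.2042, 0.2101]
eef_rot: [-0.34, 0.94, -0.0, -0.001]
contact_force: [0.0, 0.0, 0.6]
opening: 0.792
finger_force: 0.0
```

```bash
python3 g.py .209
```

```text
t 2.45 q [-0.196  0.652 -0.449  1.825  0.395  0.755  1.408] pos [0.5073 0.2042 0.2101] yawY 129.8 op 69.7 F [0.  0.  0.6] M [ 0.11 -0.01  0.03]
shift [ 0.0007 -0.0017  0.0036]
```

{"method": "send_rows", "body": {"rows": "0 0 0 0.014;0 0 0 0.028;0 0 0.002 0.042;0 0 0.003 0.056;0 0 0.004 0.07;0 0 0.006 0.084;0 0 0.007 0.098;0 0 0.009 0.112;0 0 0.010 0.126;0 0 0.012 0.14"}}

```text
clock: 3.28
tool_pos: [0.5071, 0.2048, 0.2076]
eef_rot: [0.094, 0.996, 0.0, -0.0]
contact_force: [-1.7, 0.3, -0.2]
opening: 0.793
finger_force: 3.6
```

```bash
python3 g.py .206
python3 - <<'E'
from m import *
p,d=snap("side")
cv2.imwrite("pics/side2.png",cv2.resize(p[60:260,180:400,::-1],None,fx=2.5,fy=2.5))
E
```

```text
t 3.28 q [-0.352  0.63  -0.19   1.836  0.174  0.692  0.742] pos [0.5071 0.2048 0.2076] yawY 79.2 op 69.8 F [-1.7  0.3 -0.2] M [0.04 0.36 0.26]
shift [-0.002  -0.0033  0.0055]
```

View pics/side2.png

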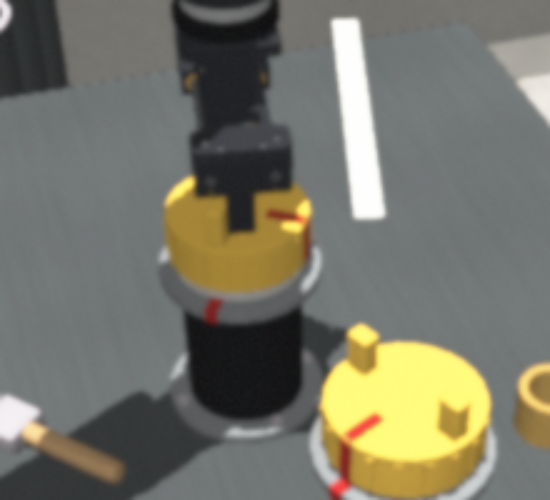

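The cap is turning: its stripe has moved clockwise to (290,217), and the moment of 0.26 N m matches the thread. I continue.

{"method": "send_rows", "body": {"rows": "0 0 0.002 0.014;0 0 0.003 0.028;0 0 0.005 0.042;0 0 0.006 0.056;0 0 0.007 0.07;0 0 0.009 0.084;0 0 0.010 0.098;0 0 0.012 0.112;0 0 0.013 0.126;0 0 0.014 0.14"}}

```text
clock: 4.17
tool_pos: [0.5066, 0.2056, 0.2033]
eef_rot: [0.508, 0.862, 0.0, -0.001]
contact_force: [-2.1, 2.1, -2.3]
opening: 0.794
finger_force: 3.7
```

```bash
python3 g.py .20
```

```text
t 4.17 q [-0.511  0.635  0.07   1.849 -0.071  0.661  0.107] pos [0.5066 0.2056 0.2033] yawY 29.0 op 69.9 F [-2.1  2.1 -2.3] M [0.28 0.5  0.27]
shift [-0.0071 -0.0005  0.0111]
```

{"method": "send_rows", "body": {"rows": "-0.003 0 0.001 0.014;-0.005 0 0.003 0.028;-0.005 0 0.004 0.042;-0.005 0 0.006 0.056;-0.005 0 0.007 0.07;-0.005 0 0.009 0.084;-0.005 0 0.010 0.098;-0.005 0 0.010 0.104;-0.005 0 0.010 0.108;-0.005 0 0.010 0.112"}}

```text
clock: 5.0
tool_pos: [0.5069, 0.2063, 0.2]
eef_rot: [0.772, 0.636, 0.0, -0.002]
contact_force: [-1.4, 3.8, -3.2]
opening: 0.795
finger_force: 3.5
```

```bash
python3 g.py .20
```

```text
t 5.0 q [-0.632  0.657  0.274  1.857 -0.278  0.666 -0.385] pos [0.5069 0.2063 0.2   ] yawY -11.1 op 70.0 F [-1.4  3.8 -3.2] M [0.88 0.52 0.28]
shift [-0.008   0.0035 -0.0001]
```

Now a gentle approach to the stop, watching the moment.

{"method": "send_rows", "body": {"rows": "-0.004 0.002 0 0.003;-0.005 0.003 0 0.006;-0.005 0.003 0 0.009;-0.005 0.003 0 0.012;-0.005 0.003 0 0.014;-0.005 0.003 0 0.014"}}

```text
clock: 5.5
tool_pos: [0.5069, 0.2063, 0.1999]
eef_rot: [0.792, 0.61, -0.001, -0.001]
contact_force: [-3.9, 5.2, -2.1]
opening: 0.795
finger_force: 83.8
```

```bash
python3 g.py .20
```

```text
t 5.5 q [-0.646  0.66   0.295  1.857 -0.295  0.669 -0.434] pos [0.5069 0.2063 0.1999] yawY -14.8 op 69.9 F [-3.9  5.2 -2.1] M [1.11 0.83 6.53]
shift [-0.008   0.0043 -0.0003]
```

The moment jumped to 6.5 N m at the expected angle, so the cap is on its stop. I back off slightly, lift clear and check.

{"method": "send_rows", "body": {"rows": "0 0 0 -0.012;0 0 0 -0.024;0 0 0 -0.036;0 0 -0.06 -0.036;0 0 -0.14 -0.036;0 0 -0.24 -0.036;0 0 -0.35 -0.036;0.08 0 -0.45 -0.036;0.16 0 -0.5 -0.036;0.16 0 -0.5 -0.036"}}

```text
clock: 6.33
tool_pos: [0.5255, 0.2531, 0.3546]
eef_rot: [0.727, 0.686, 0.006, -0.0]
contact_force: [-0.2, 1.2, -1.0]
opening: 0.795
finger_force: 0.0
```

```bash
python3 g.py .20
python3 - <<'E'
from m import *
p,d=snap("side"); meas("side",p,d)
cv2.imwrite("pics/side3.png",cv2.resize(p[60:400,180:480,::-1],None,fx=1.7,fy=1.7))
E
```

```text
t 6.33 q [-0.707  0.519  0.308  1.559 -0.177  1.078 -0.413] pos [0.5255 0.2531 0.3546] yawY -3.3 op 70.0 F [-0.2  1.2 -1. ] M [-0.02  0.1  -0.01]
shift [-0.1729 -0.0546  0.5133]
side z 0.1907 c [0.5082 0.2041]
 stripe -125.1 mark -126.5 39
 wings line -36.4 top 0.2222 n 157
```

View pics/side3.png

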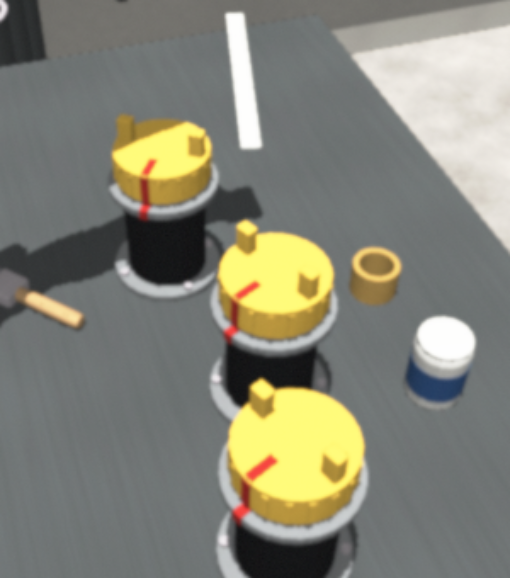

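The turned cap's stripe at (148,165) lines up with its collar mark at (145,212), at the same height as the other two. The other caps and the bystanders are unmoved and the gripper is clear, so I hand in.

```bash
python3 -c "
from plant import finish_job
print(finish_job())"
```

```text
the job is handed in; nothing more can be done
None
```

I turned the loose left cap clockwise to its hard stop, let go with the gripper clear, and handed the job in at about 6.4 s; in the last picture the other two caps, the coupling, the tin and the brush looked unmoved.

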